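# Load the titrator's reagent caddy

## Robot

A 6-joint arm with a two-finger parallel gripper is mounted at the origin on the work surface. World frame = base frame: x ahead of the robot, y to its left, z up, the work surface at z = 0. Lengths are in m, angles in rad, forces in N, time in s.
With the tool pointing down it reaches from about 0.3 to 0.775 m from the base axis. Payload 14.6 kg.
Tool frame: the origin (TCP) lies midway between the tips of the shut fingers; the grasp point (between the pads) lies 19 mm behind it (ctrl.tcp_to_grasp is the z of the grasp point in the tool frame, in m); z points along the fingers, y is the line along which they close (so a half turn about z gives the same grasp; the last joint's range is limited). The gripper opens to 94 mm and grips with 3 to 60 N. Pads are 16 mm wide; open, the fingers measure 119 mm over their backs; the gripper's body (75 mm by 177 mm) begins 78 mm behind the grasp point.
Start: joints at [-1.355, 0.3, 1.521, -0, 1.321, -0.067], TCP at [0.153, -0.528, 0.205] pointing down, gripper open.
Joint ranges: [-3.03, 3.03], [-0.79, 2.21], [0.23, 2.52], [-1.04, 4.18], [0, 3.07], [-2.55, 2.55]. Speed limits (rad/s): [2.22, 2.22, 2.57, 3.14, 3.14, 3.14].

## Interface

Orientations are given as [roll, pitch, yaw] about the fixed x, y, z axes, in that order (R = Rz(yaw) Ry(pitch) Rx(roll)).
In Python, from station import monitor, camera, ctrl gives the robot as it stands.
- The arm moves only by the tool apply_moves, never from a script. Its argument "plan" is one flat list of numbers, 4 for each row, row after row: the shift along the tool's x, y, z in mm, then the turn about the tool's z in rad. In form: [dx, dy, dz, spin, dx, dy, dz, spin, ...]. A call has 1 to 20 rows; each row shifts and turns the commanded pose from where the row before left it, along the tool's axes as they then stand; what a row does not reach is not made up. A row lasts 1/10 s, in which the tool goes at most 50 mm and 8.59 degrees, less where a joint would pass 70% of its speed; a pose out of reach is approached as far as the arm can. A call is refused whole if a number of a shift passes 50 or a number of a turn 0.15, either way. A call with a gripper value outside its range is refused whole. "hand" is the gripper command: -1 is shut, 1 is fully open, values between are in proportion, set as the call begins (left out, the last holds). The fingers move at their own pace and stop on an object; "squeeze" is the grip in N (left out, the last holds). Time passes only in rows, so rows that do not move let the fingers close. It gives the time, the measured TCP pose, the force, the opening and the grip force at its end, in the units of the state.
- monitor.get_obs(): the state, without advancing time (a new reading comes with each control period).
- camera(name): name is "scene" or "top" or "wrist"; returns a dict with "image" (480x640x3 uint8, red, green, blue), "range_z" (480x640 float32, m along the optical axis (not along the pixel's ray), 0 where there is no reading), "mtx" (3x3 intrinsics, pixels), "rvec" (rotation vector, rad) and "tvec" (3), from world to camera coordinates, as OpenCV has them. Camera axes: x right, y down, z forward; pixel columns grow to the right and rows downward; lengths in m; the calibration is good to about 2 mm. A picture is of the moment at which its call begins.
- ctrl.hand_in(): hands the job in; it is judged then, once.
The state is a dict: "time_s": time; "qpos": joint angles; "joint_vel": joint speeds; "tau": joint torques, N m; "ee_pos": TCP position; "eef_rot": TCP orientation; "force": force on the tool from outside, world axes, zero at the start; "moment": the same for the moment, N m; "grip_width": finger opening in m; "grip_force": force on a finger pad.
Only numpy, scipy, OpenCV 4.12 (cv2) and the standard library are available. Lean on these libraries where they do the work, as an engineer would, in place of code of your own. Each camera call takes 0.05 s, during which the arm holds its last target. There are 200 camera calls.

## Task

Gather the four amber reagent bottles into the black caddy for the titrator, each standing upright in the bay whose floor pad has the colour of the bottle's cap. Set the bottles down rather than dropping them in, and leave the two white plastic look-alike bottles standing where they are.

Things in the scene. Friction and masses are not known exactly. Their poses are not given: they have to be found in the camera images.
- amber_blue_mid (a point): Amber (dark brown) glass reagent bottle with a blue screw cap and a blank white label, standing upright, about 150 g. Round straight body 44 mm in diameter up to 64 mm above its underside, then a shoulder and a cap 28 mm in diameter; 92 mm tall overall. This point is on its axis, half-way up (46 mm above the underside); z points up.
- amber_green_mid (a point): Amber (dark brown) glass reagent bottle with a green screw cap and a blank white label, standing upright, about 150 g. Round straight body 44 mm in diameter up to 64 mm above its underside, then a shoulder and a cap 28 mm in diameter; 92 mm tall overall. This point is on its axis, half-way up (46 mm above the underside); z points up.
- amber_red_mid (a point): Amber (dark brown) glass reagent bottle with a red screw cap and a blank white label, standing upright, about 150 g. Round straight body 44 mm in diameter up to 64 mm above its underside, then a shoulder and a cap 28 mm in diameter; 92 mm tall overall. This point is on its axis, half-way up (46 mm above the underside); z points up.
- amber_yellow_mid (a point): Amber (dark brown) glass reagent bottle with a yellow screw cap and a blank white label, standing upright, about 150 g. Round straight body 44 mm in diameter up to 64 mm above its underside, then a shoulder and a cap 28 mm in diameter; 92 mm tall overall. This point is on its axis, half-way up (46 mm above the underside); z points up.
- white_blue_mid (a point): Look-alike: opaque white plastic bottle with a blue screw cap and label, the same shape and size as the amber bottles. It does not belong in the caddy. This point is on its axis, half-way up (46 mm above the underside).
- white_red_mid (a point): Look-alike: opaque white plastic bottle with a red screw cap and label, the same shape and size as the amber bottles. It does not belong in the caddy. This point is on its axis, half-way up (46 mm above the underside).
- pad_blue: Flat square blue pad, 58 x 58 x 2 mm, fixed on the floor of one bay of the black bottle caddy. Origin at the centre of its underside, 5 mm above the table; its top, 7 mm above the table, is what the bottle stands on. The caddy is fixed: four bays in one straight row, 67 mm from centre to centre, which may be turned on the table. Which bay has which colour changes.
- pad_green: Flat square green pad, 58 x 58 x 2 mm, fixed on the floor of one bay of the black bottle caddy. Origin at the centre of its underside, 5 mm above the table; its top, 7 mm above the table, is what the bottle stands on. Each bay is 62 x 62 mm inside; the walls are 5 mm thick and their tops are 24 mm above the table.
- pad_red: Flat square red pad, 58 x 58 x 2 mm, fixed on the floor of one bay of the black bottle caddy. Origin at the centre of its underside, 5 mm above the table; its top, 7 mm above the table, is what the bottle stands on. The pad's y axis runs along the row of four bays, its x axis square across it.
- pad_yellow: Flat square yellow pad, 58 x 58 x 2 mm, fixed on the floor of one bay of the black bottle caddy. Origin at the centre of its underside, 5 mm above the table; its top, 7 mm above the table, is what the bottle stands on. Axes as those of the other pads. Low clutter (a dish, a loose cap) on the table among the bottles is under 20 mm high.
There are look-alikes about, which are no part of the job. Leave any purple look-alike of the part that bears white_blue_mid alone.

How it is judged:
At the end, for the whole second after the job is handed in: Each amber bottle stands at rest and upright (within 0.12 rad) on the pad of its cap's colour, its axis within 15 mm of the pad's centre and its underside on the pad; both white bottles stand upright within 20 mm of where they started (horizontal distance between amber_blue_mid and pad_blue below 0.015 m and z of amber_blue_mid in the frame of pad_blue between 0.043 and 0.054 m and angle between each of amber_blue_mid, amber_green_mid, amber_red_mid, amber_yellow_mid, white_blue_mid, white_red_mid's own z axis and vertical below 0.12 rad and linear speed of each of amber_blue, amber_green, amber_red, amber_yellow below 0.02 m/s and horizontal distance between amber_green_mid and pad_green below 0.015 m and z of amber_green_mid in the frame of pad_green between 0.043 and 0.054 m and horizontal distance between amber_red_mid and pad_red below 0.015 m and z of amber_red_mid in the frame of pad_red between 0.043 and 0.054 m and horizontal distance between amber_yellow_mid and pad_yellow below 0.015 m and z of amber_yellow_mid in the frame of pad_yellow between 0.043 and 0.054 m and distance of each of white_blue_mid, white_red_mid from where it was at the start of the episode below 0.02 m); the robot touches nothing.
It fails at once if an amber bottle is dropped: let go in the air with its middle more than 73 mm above the table (about 20 mm above where it stands in the caddy) ((height (world z) of amber_blue_mid above 0.073 m and contact force between amber_blue and the fingers below 0.02 N and contact force between amber_blue and anything else below 0.02 N) or (height (world z) of amber_green_mid above 0.073 m and contact force between amber_green and the fingers below 0.02 N and contact force between amber_green and anything else below 0.02 N) or (height (world z) of amber_red_mid above 0.073 m and contact force between amber_red and the fingers below 0.02 N and contact force between amber_red and anything else below 0.02 N) or (height (world z) of amber_yellow_mid above 0.073 m and contact force between amber_yellow and the fingers below 0.02 N and contact force between amber_yellow and anything else below 0.02 N)).
It fails at once if a white bottle is shifted by more than 30 mm or knocked over ((distance of white_blue_mid from where it was at the start of the episode above 0.03 m or angle between white_blue_mid's own z axis and vertical above 0.6 rad) or (distance of white_red_mid from where it was at the start of the episode above 0.03 m or angle between white_red_mid's own z axis and vertical above 0.6 rad)).
It also fails if it takes over 112 s, if anything falls off the work surface, if the arm or the gripper's body presses on something with over 40 N, if the wrist force passes 120 N, or if a joint passes its speed limit or range.

## Working session

There is one attempt and no reset: what is moved stays moved. The work goes in short steps, Python scripts to look and compute and a tool call to move; the robot and the scene stay as the last step left them, time stands still between calls to the robot, and variables do not carry over. Pictures are saved under pics/ and viewed, at most 14 in all, crops included, and the job is handed in when it is done.

Besides the shell and the picture viewer there is one more tool, called in YAML: its name, and indented under it one key for each argument. apply_moves: Moves the arm, as the interface text tells. Its arguments: {"type":"object","properties":{"plan":{"type":"array","items":{"type":"number"}},"hand":{"type":"number"},"squeeze":{"type":"number"}},"required":["plan"]}

```bash
mkdir -p pics; python3 - <<'E'
from station import monitor,camera,ctrl
import cv2
print(monitor.get_obs(), ctrl.tcp_to_grasp)
for n in("top","scene"):
    c=camera(n); cv2.imwrite(f"pics/{n}0.png",c["image"][:,:,::-1]); print(n,c["mtx"],c["rvec"],c["tvec"])
E
```

```text
{'time_s': 0.0, 'qpos': array([-1.35459121e+00,  3.00452211e-01,  1.52158996e+00,  1.95761233e-05,
        1.32071972e+00, -6.66132379e-02]), 'joint_vel': array([-2.18815974e-04,  2.79404240e-04,  2.96139307e-04, -7.01764672e-05,
       -1.77253714e-03,  2.23615610e-04]), 'tau': array([-3.65709147e-04, -5.31801331e+01, -3.52737486e+01,  7.08160177e-02,
        2.43837299e-02, -1.34947290e-04]), 'ee_pos': array([ 0.15342147, -0.52788558,  0.20489295]), 'eef_rot': array([-3.14042728e+00, -9.67481694e-05,  2.82813440e-01]), 'force': array([-0.16487204,  0.47169124, -0.89091473]), 'moment': array([-0.01655622,  0.02548771, -0.02819088]), 'grip_force': 0.0, 'grip_width': 0.09382360233967026} -0.0188
top [[470.08416353   0.         326.30026785]
 [  0.         470.08416353 241.03160585]
 [  0.           0.           1.        ]] [ 2.17872879 -2.21052036  0.07860418] [-0.04094624  0.48302501  0.89017544]
scene [[592.55713396   0.         322.56272111]
 [  0.         592.55713396 237.91429247]
 [  0.           0.           1.        ]] [ 0.99774158  2.54942236 -0.91504173] [ 0.39361144 -0.1898122   1.35689481]
```

View pics/top0.png

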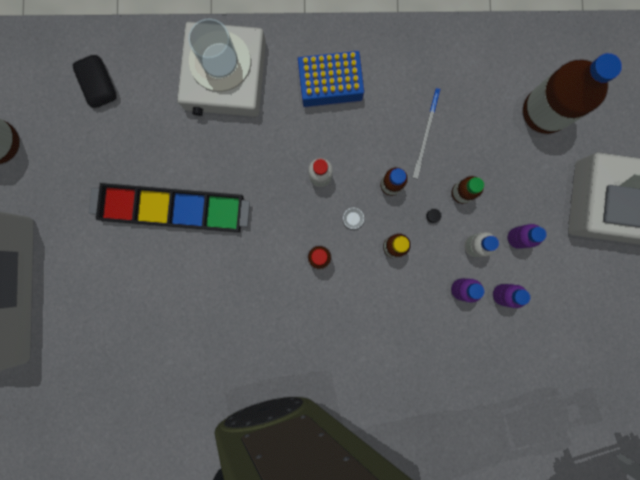

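View pics/scene0.png

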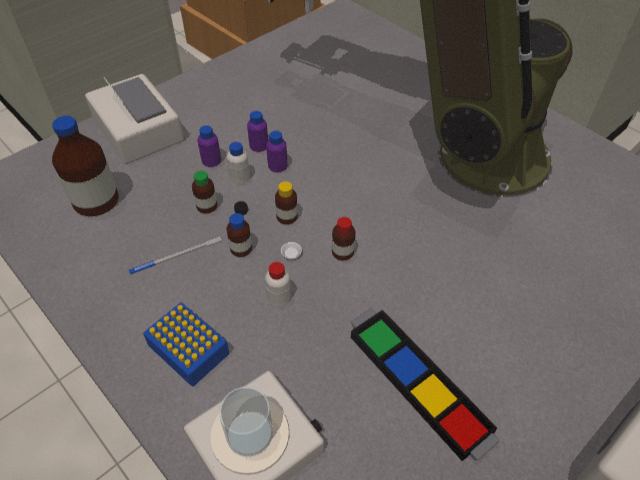

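The top view shows the amber bottles by cap at about red (319,257), yellow (400,244), blue (397,177) and green (475,186). The white bottles are at (320,167) and (489,243), and the purple ones are to the right of them. The pads, left to right, are red (119,204), yellow (154,207), blue (188,210) and green (223,212).

```bash
cat > h.py <<'E'
from station import monitor,camera,ctrl
import cv2,numpy as np
def ray(c,uv,z):
    R=cv2.Rodrigues(np.array(c["rvec"],float))[0];t=np.array(c["tvec"],float).ravel()
    o=-R.T@t; d=R.T@np.linalg.solve(c["mtx"],np.array([uv[0],uv[1],1.]))
    return (o+d*(z-o[2])/d[2])
H={"red":[(0,6),(174,180)],"yellow":[(20,32)],"green":[(50,80)],"blue":[(105,124)]}
def blobs(im,col,amin=40,smin=150,vmin=60):
    h=cv2.cvtColor(im,cv2.COLOR_RGB2HSV);m=0
    for a,b in H[col]: m=m|cv2.inRange(h,(a,smin,vmin),(b,255,255))
    n,l,s,c=cv2.connectedComponentsWithStats(m)
    return [(c[i],s[i],(l==i).astype(np.uint8)) for i in range(1,n) if s[i,4]>=amin]
E
python3 - <<'E'
from h import *
for n in("top","scene"):
  c=camera(n)
  for col in H:
    for ct,s,m in blobs(c["image"],col,60,150,90):
      print(n,col,ct.round(1),s[2:],"cap",ray(c,ct,.09)[:2].round(4),"pad",ray(c,ct,.007)[:2].round(4))
E
```

```text
top red [320.  166.5] [ 13  14 157] cap [ 0.6111 -0.0378] pad [ 0.6295 -0.0377]
top red [118.8 204. ] [ 31  31 806] cap [0.5485 0.3186] pad [0.5608 0.3544]
top red [318.8 256.4] [ 16  16 204] cap [ 0.4509 -0.0335] pad [ 0.4533 -0.033 ]
top yellow [153.5 206.6] [ 32  32 872] cap [0.543  0.2575] pad [0.5547 0.2872]
top yellow [400.9 243.6] [ 17  16 221] cap [ 0.4713 -0.179 ] pad [ 0.4758 -0.193 ]
top green [475.8 184.4] [ 15  14 162] cap [ 0.5752 -0.3156] pad [ 0.5901 -0.3433]
top green [222.6 212.7] [ 31  31 818] cap [0.5306 0.1356] pad [0.5411 0.1531]
top blue [330.8  79.9] [ 66  49 962] cap [ 0.769  -0.0596] pad [ 0.8033 -0.0617]
top blue [607.7  65.8] [ 26  25 521] cap [ 0.7897 -0.5637] pad [ 0.8261 -0.6162]
top blue [397.8 175.9] [ 16  15 184] cap [ 0.5924 -0.1764] pad [ 0.609  -0.1902]
top blue [188.  209.7] [ 31  32 864] cap [0.5368 0.1966] pad [0.5478 0.2202]
top blue [537.8 233.9] [ 15  15 182] cap [ 0.485  -0.4229] pad [ 0.4909 -0.4614]
top blue [490.1 243. ] [ 15  13 167] cap [ 0.4702 -0.3374] pad [ 0.4745 -0.3673]
top blue [475.6 290.9] [ 16  15 190] cap [ 0.3861 -0.3087] p
[... 966 characters left out ...]
 cap [0.5828 0.1819] pad [0.5429 0.1533]
scene blue [255.2 116.1] [12 13 97] cap [ 0.3817 -0.3855] pad [ 0.3217 -0.4708]
scene blue [ 63.2 123.2] [ 23  18 267] cap [ 0.7025 -0.6456] pad [ 0.6746 -0.757 ]
scene blue [205.1 131. ] [ 12  13 102] cap [ 0.4919 -0.4185] pad [ 0.4429 -0.5071]
scene blue [274.7 136.3] [ 13  13 111] cap [ 0.3932 -0.3052] pad [ 0.3343 -0.3825]
scene blue [235.  147.3] [ 13  14 109] cap [ 0.4766 -0.3341] pad [ 0.4261 -0.4143]
scene blue [236.  219.3] [ 14  16 145] cap [ 0.5974 -0.1737] pad [ 0.559  -0.2379]
scene blue [183.9 345. ] [  83   82 1502] cap [ 0.8201 -0.0185] pad [ 0.804  -0.0672]
scene blue [405.6 365.4] [ 44  40 930] cap [0.5887 0.2431] pad [0.5495 0.2206]
```

apply_moves:
  plan: [0, 0, 0, -0.132, 0, 0, 0, -0.132, 0, 0, 0, -0.132, 0, 0, 0, -0.132, 0, 0, 0, -0.132, 0, 0, 0, -0.132, 0, 0, 0, -0.132, 0, 0, 0, -0.132, 0, 0, 0, -0.134, 22.7, 36.5, 0, 0, 22.7, 36.5, 0, 0, 22.7, 36.5, 0, 0, 22.7, 36.5, 0, 0, 22.7, 36.5, 0, 0, 22.7, 36.5, 0, 0, 22.7, 36.5, 0, 0, 22.7, 36.5, 0, 0, 22.7, 36.5, 0, 0, 22.7, 36.5, 0, 0, 22.7, 36.5, 0, 0]
  hand: 0.6
  squeeze: 20

```text
time_s: 2.2
ee_pos: [0.5789, -0.3178, 0.2052]
eef_rot: [-3.141, -0.0, 1.473]
force: [-0.0, -0.2, -0.0]
grip_width: 0.0755
grip_force: 0.0
```

```bash
cat >> h.py <<'E'
def go(x,y,z):
    o=monitor.get_obs();p=o["ee_pos"];w=np.array([x,y,z])-p;a=o["eef_rot"][2]
    c,s=np.cos(a),np.sin(a)
    print("pos",p.round(4),"rot",np.round(o["eef_rot"],4),"mm:",np.round(1000*np.array([c*w[0]+s*w[1],s*w[0]-c*w[1],-w[2]]),1))
E
python3 - <<'E'
from h import *
go(.577,-.3185,.025)
c=camera("wrist");cv2.imwrite("pics/w1.png",c["image"][:,:,::-1])
for col in H:
  for ct,s,m in blobs(c["image"],col,200,150,90): print(col,ct.round(0),s[2:],ray(c,ct,.09)[:2].round(4))
E
```

```text
pos [ 0.5789 -0.3178  0.2052] rot [-3.1413e+00 -1.0000e-04  1.4728e+00] mm: [ -0.9  -1.8 180.2]
yellow [141.  35.] [  51   52 2003] [ 0.4778 -0.1798]
blue [328.  15.] [  42   35 1201] [ 0.5957 -0.1801]
blue [ 63. 241.] [  47   40 1367] [ 0.3935 -0.3077]
blue [184. 268.] [  38   38 1068] [ 0.4758 -0.3365]
blue [ 76. 336.] [ 42  24 802] [ 0.3843 -0.3824]
blue [226. 369.] [ 29  38 687] [ 0.4933 -0.4217]
```

View pics/w1.png

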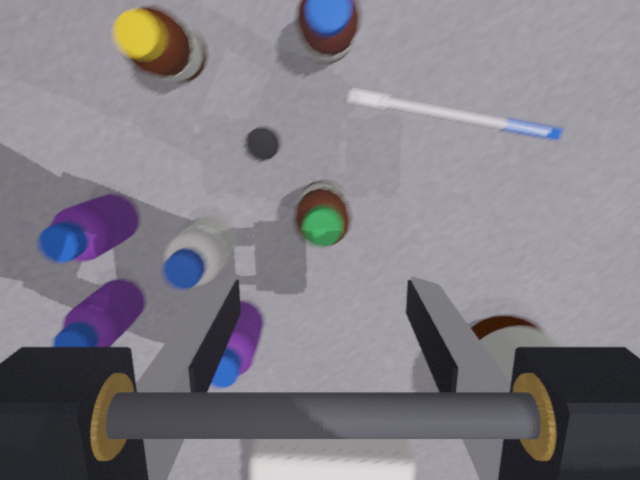

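The green-capped bottle (cap 323,225) lies on the tool's centre line, and the white bottle (184,268) is well clear of the left finger. I'm going down.

apply_moves:
  plan: [-1, -1.8, 20, 0, 0, 0, 25, 0, 0, 0, 25, 0, 0, 0, 25, 0, 0, 0, 25, 0, 0, 0, 20, 0, 0, 0, 20, 0, 0, 0, 12, 0, 0, 0, 8, 0, 0, 0, 0, 0]

```text
time_s: 3.25
ee_pos: [0.5753, -0.3196, 0.0247]
eef_rot: [-3.141, -0.001, 1.473]
force: [-0.7, -0.1, -0.0]
grip_width: 0.0753
grip_force: 0.0
```

apply_moves:
  plan: [0, 0, 0, 0, 0, 0, 0, 0, 0, 0, 0, 0, 0, 0, 0, 0, 0, 0, 0, 0, 0, 0, 0, 0, 0, 0, 0, 0, 0, 0, 0, 0]
  hand: -1

```text
time_s: 4.05
ee_pos: [0.5758, -0.3199, 0.0259]
eef_rot: [3.141, 0.0, 1.473]
force: [0.4, -0.2, 4.8]
grip_width: 0.0438
grip_force: 20.0
```

apply_moves:
  plan: [0, 0, -8, 0, 0, 0, -20, 0, 0, 0, -34, 0, 0, 0, -36, 0, 0, 0, -32, 0, 20, -3.4, 0, 0, 39, -6.6, 0, 0, 39, -6.6, 0, 0, 39, -6.6, 0, 0, 39, -6.6, 0, 0, 39, -6.6, 0, 0, 39, -6.6, 0, 0, 39, -6.6, 0, 0, 39, -6.6, 0, 0, 39, -6.6, 0, 0, 39, -6.6, 0, 0, 38, -6.6, 0, 0, 20, -3.4, 0, 0, 0, 0, 0, 0, 0, 0, 0, 0]

```text
time_s: 6.05
ee_pos: [0.5421, 0.1536, 0.1554]
eef_rot: [-3.141, 0.0, 1.473]
force: [0.0, 0.2, -1.0]
grip_width: 0.0439
grip_force: 20.0
```

```bash
python3 - <<'E'
from h import *
go(.542,.1532,.033)
c=camera("wrist");cv2.imwrite("pics/w2.png",c["image"][:,:,::-1])
for n in ("wrist","top"):
  c=camera(n)
  for col in H:
    for ct,s,m in blobs(c["image"],col,200,150,90): print(n,col,ct.round(0),s[2:],ray(c,ct,.007)[:2].round(4))
E
```

```text
pos [0.5421 0.1536 0.1554] rot [-3.1411e+00  4.0000e-04  1.4734e+00] mm: [-4.000e-01 -1.000e-01  1.224e+02]
wrist yellow [324.  39.] [  85   79 6515] [0.5561 0.2828]
wrist yellow [630. 459.] [ 19  41 476] [ 0.8026 -0.1008]
wrist green [323. 355.] [  89   83 5951] [0.5311 0.0345]
wrist blue [322. 137.] [  79   79 5305] [0.5484 0.2158]
wrist blue [612. 378.] [  61   31 1524] [ 0.7798 -0.0129]
wrist blue [608. 460.] [  35   41 1090] [ 0.7829 -0.1007]
top red [319. 256.] [ 17  17 217] [ 0.4534 -0.0331]
top yellow [401. 244.] [ 17  17 233] [ 0.4755 -0.1928]
top green [224. 213.] [ 31  30 667] [0.5395 0.1494]
top blue [331.  80.] [ 66  50 982] [ 0.8025 -0.0618]
top blue [608.  66.] [ 26  26 533] [ 0.8256 -0.6159]
top blue [475. 291.] [ 17  15 200] [ 0.3822 -0.335 ]
```

View pics/w2.png

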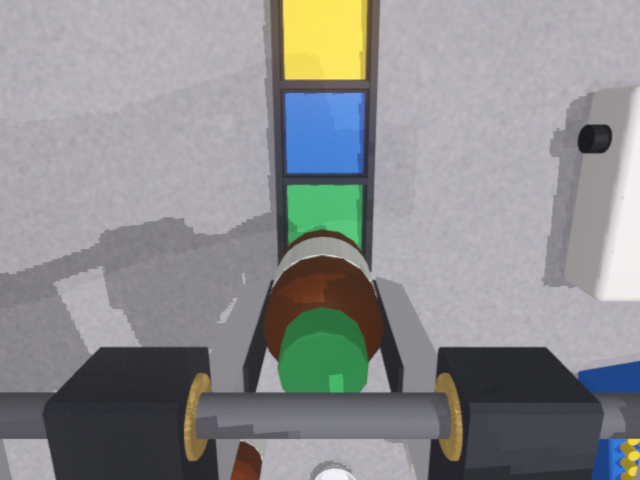

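The bottle hangs on the row's centre line above the green bay, with the blue pad at (322,137). I'll lower it.

apply_moves:
  plan: [-1.2, 0, 15, 0, 0, 0, 25, 0, 0, 0, 25, 0, 0, 0, 20, 0, 0, 0, 15, 0, 0, 0, 10, 0, 0, 0, 5, 0, 0, 0, 3, 0, 0, 0, 2, 0, 0, 0, 1.5, 0, 0, 0, 0, 0, 0, 0, 0, 0]

```text
time_s: 7.4
ee_pos: [0.5424, 0.1526, 0.0342]
eef_rot: [3.141, -0.0, 1.473]
force: [0.3, 0.1, -2.1]
grip_width: 0.0436
grip_force: 20.0
```

apply_moves:
  plan: [0, 0, 0.7, 0, 0, 0, 0.7, 0, 0, 0, 0, 0, 0, 0, 0, 0]

```text
time_s: 7.8
ee_pos: [0.5424, 0.1526, 0.0328]
eef_rot: [3.141, -0.0, 1.473]
force: [-1.2, 0.1, 2.5]
grip_width: 0.0436
grip_force: 20.0
```

apply_moves:
  plan: [0, 0, 0, 0, 0, 0, 0, 0, 0, 0, 0, 0, 0, 0, 0, 0, 0, 0, 0, 0, 0, 0, -10, 0, 0, 0, -25, 0, 0, 0, -35, 0, 0, 0, -32, 0, -20, -2.1, 0, 0, -37, -3.9, 0, 0, -38, -3.9, 0, 0, -38, -4, 0, 0, -38, -4, 0, 0, -38, -4, 0, 0, -38, -4, 0, 0, -38, -4, 0, 0, -38, -4, 0, 0, -13, -1.5, 0, 0]
  hand: 0.6

```text
time_s: 9.7
ee_pos: [0.4735, -0.181, 0.1354]
eef_rot: [3.141, 0.001, 1.47]
force: [0.5, -0.1, -0.0]
grip_width: 0.0752
grip_force: 0.0
```

```bash
python3 - <<'E'
from h import *
go(.4745,-.178,.025)
c=camera("wrist");cv2.imwrite("pics/w3.png",c["image"][:,:,::-1])
c=camera("top")
for col in H:
  for ct,s,m in blobs(c["image"],col,60,150,90): print(col,ct.round(0),s[2:],ray(c,ct,.097)[:2].round(4))
E
```

```text
pos [ 0.4735 -0.181   0.1354] rot [3.1407e+00 6.0000e-04 1.4703e+00] mm: [  3.1   0.7 110.4]
red [320. 167.] [ 13  15 158] [ 0.6094 -0.0378]
red [119. 204.] [ 31  31 837] [0.5478 0.3157]
red [319. 256.] [ 17  16 211] [ 0.4507 -0.0336]
yellow [154. 207.] [ 32  32 890] [0.5421 0.2549]
green [210. 206.] [ 15  15 182] [0.5416 0.1559]
green [232. 212.] [ 17  29 217] [0.5299 0.1174]
blue [331.  80.] [ 66  49 979] [ 0.7657 -0.0597]
blue [608.  66.] [ 26  26 530] [ 0.7863 -0.559 ]
blue [397. 176.] [ 14  15 156] [ 0.5915 -0.1732]
blue [188. 210.] [ 32  32 865] [0.536  0.1952]
blue [538. 234.] [ 15  15 184] [ 0.4846 -0.4195]
blue [521. 297.] [ 16  15 195] [ 0.375  -0.3862]
```

View pics/w3.png

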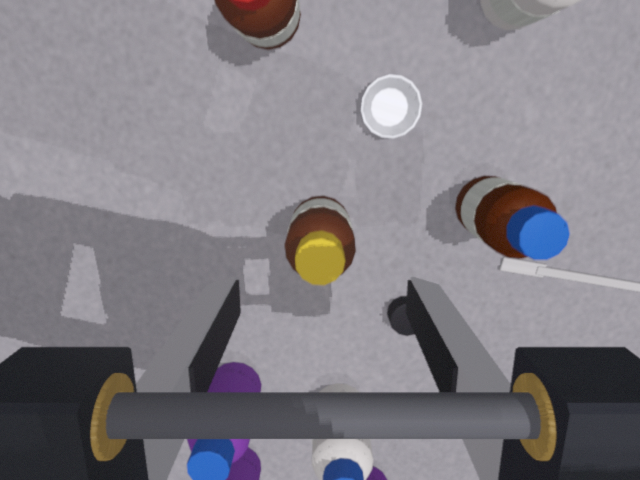

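Yellow (320,260) is centred between the fingers, and green stands in its bay (top view gives 0.542, 0.156).

apply_moves:
  plan: [2.5, 0.6, 15, 0, 0, 0, 25, 0, 0, 0, 25, 0, 0, 0, 20, 0, 0, 0, 15, 0, 0, 0, 7, 0, 0, 0, 3, 0, 0, 0, 0, 0]

```text
time_s: 10.6
ee_pos: [0.4753, -0.1754, 0.0249]
eef_rot: [3.141, 0.0, 1.473]
force: [-0.4, -0.6, -0.2]
grip_width: 0.0752
grip_force: 0.0
```

apply_moves:
  plan: [0, 0, 0, 0, 0, 0, 0, 0, 0, 0, 0, 0, 0, 0, 0, 0, 0, 0, 0, 0, 0, 0, 0, 0, 0, 0, 0, 0, 0, 0, 0, 0]
  hand: -1

```text
time_s: 11.4
ee_pos: [0.4749, -0.176, 0.0247]
eef_rot: [-3.141, 0.0, 1.473]
force: [-2.1, 0.8, 6.1]
grip_width: 0.0438
grip_force: 20.0
```

apply_moves:
  plan: [0, 0, -8, 0, 0, 0, -20, 0, 0, 0, -34, 0, 0, 0, -36, 0, 0, 0, -32, 0, 20, 1.5, 0, 0, 39, 2.9, 0, 0, 39, 2.9, 0, 0, 39, 2.9, 0, 0, 39, 2.9, 0, 0, 39, 2.9, 0, 0, 39, 2.9, 0, 0, 39, 2.9, 0, 0, 39, 2.9, 0, 0, 39, 2.9, 0, 0, 39, 2.9, 0, 0, 39, 2.9, 0, 0, 21, 1.5, 0, 0, 0, 0, 0, 0, 0, 0, 0, 0]

```text
time_s: 13.4
ee_pos: [0.5555, 0.2882, 0.1544]
eef_rot: [-3.141, 0.0, 1.473]
force: [0.5, -1.4, -1.1]
grip_width: 0.0438
grip_force: 20.0
```

```bash
python3 - <<'E'
from h import *
go(.5555,.2885,.033)
E
```

```text
pos [0.5555 0.2882 0.1544] rot [-3.1412e+00  3.0000e-04  1.4733e+00] mm: [  0.3   0.  121.4]
```

apply_moves:
  plan: [0, 0, 15, 0, 0, 0, 25, 0, 0, 0, 25, 0, 0, 0, 20, 0, 0, 0, 15, 0, 0, 0, 10, 0, 0, 0, 5, 0, 0, 0, 3, 0, 0, 0, 2, 0, 0, 0, 1.5, 0, 0, 0, 0, 0, 0, 0, 0, 0]

```text
time_s: 14.6
ee_pos: [0.5558, 0.2885, 0.0334]
eef_rot: [3.141, -0.0, 1.473]
force: [-0.2, 0.0, -1.9]
grip_width: 0.0439
grip_force: 20.0
```

apply_moves:
  plan: [0, 0, 0.7, 0, 0, 0, 0.6, 0, 0, 0, 0, 0, 0, 0, 0, 0]

```text
time_s: 15.0
ee_pos: [0.5557, 0.2884, 0.0318]
eef_rot: [3.142, -0.0, 1.473]
force: [-0.5, -0.3, -1.5]
grip_width: 0.0438
grip_force: 20.0
```

apply_moves:
  plan: [0, 0, 0.6, 0, 0, 0, 0, 0, 0, 0, 0, 0]

```text
time_s: 15.3
ee_pos: [0.5557, 0.2885, 0.0317]
eef_rot: [3.141, -0.0, 1.473]
force: [-2.9, -1.2, 5.1]
grip_width: 0.0438
grip_force: 20.0
```

apply_moves:
  plan: [0, 0, 0, 0, 0, 0, 0, 0, 0, 0, 0, 0, 0, 0, 0, 0, 0, 0, -10, 0, 0, 0, -25, 0, 0, 0, -35, 0, 0, 0, -34, 0, -20, 3.7, 0, 0, -42, 7.7, 0, 0, -42, 7.7, 0, 0, -42, 7.7, 0, 0, -42, 7.7, 0, 0, -42, 7.7, 0, 0, -42, 7.7, 0, 0, -42, 7.7, 0, 0, -42, 7.7, 0, 0, -42, 7.7, 0, 0, -42, 7.7, 0, 0, -20, 3.7, 0, 0]
  hand: 0.6

```text
time_s: 17.3
ee_pos: [0.5945, -0.1809, 0.1359]
eef_rot: [3.141, 0.001, 1.471]
force: [0.1, -0.2, 0.3]
grip_width: 0.0752
grip_force: 0.0
```

```bash
python3 - <<'E'
from h import *
go(.5945,-.1775,.025)
c=camera("wrist");cv2.imwrite("pics/w4.png",c["image"][:,:,::-1])
c=camera("top")
for col in H:
  for ct,s,m in blobs(c["image"],col,60,150,90): print(col,ct.round(0),s[2:],ray(c,ct,.097)[:2].round(4))
E
```

```text
pos [ 0.5945 -0.1809  0.1359] rot [3.1408e+00 5.0000e-04 1.4705e+00] mm: [  3.4  -0.4 110.9]
red [320. 167.] [ 13  15 158] [ 0.6094 -0.0378]
red [118. 204.] [ 31  31 768] [0.5471 0.3178]
red [319. 256.] [ 16  16 210] [ 0.4507 -0.0335]
yellow [138. 200.] [ 18  17 237] [0.5541 0.2829]
yellow [158. 209.] [ 32  31 325] [0.5374 0.2476]
green [210. 206.] [ 16  15 187] [0.5415 0.1556]
green [228. 215.] [ 31  30 284] [0.5261 0.1244]
blue [331.  81.] [ 66  50 922] [ 0.764  -0.0603]
blue [326.  72.] [ 6 33 68] [ 0.7816 -0.0518]
blue [608.  66.] [ 27  26 537] [ 0.7861 -0.5589]
blue [188. 210.] [ 32  32 869] [0.536  0.1952]
blue [537. 234.] [ 17  15 193] [ 0.4845 -0.4189]
blue [490. 243.] [ 15  13 169] [ 0.4697 -0.3347]
blue [521. 297.] [ 17  15 201] [ 0.3751 -0.3859]
```

View pics/w4.png

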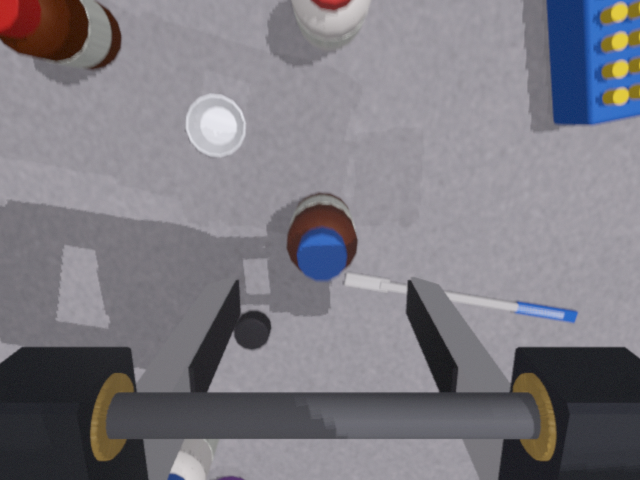

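The blue cap (322,254) is centred. The pipette at (350–575, 280–315) lies flat, below the finger tips. Yellow stands in its bay.

apply_moves:
  plan: [1, -0.3, 15, 0, 0, 0, 25, 0, 0, 0, 25, 0, 0, 0, 20, 0, 0, 0, 15, 0, 0, 0, 7, 0, 0, 0, 3, 0, 0, 0, 0, 0]

```text
time_s: 18.2
ee_pos: [0.5947, -0.1764, 0.0254]
eef_rot: [3.141, 0.0, 1.473]
force: [-0.1, 0.3, -0.0]
grip_width: 0.0752
grip_force: 0.0
```

apply_moves:
  plan: [0, 0, 0, 0, 0, 0, 0, 0, 0, 0, 0, 0, 0, 0, 0, 0, 0, 0, 0, 0, 0, 0, 0, 0, 0, 0, 0, 0, 0, 0, 0, 0]
  hand: -1

```text
time_s: 19.0
ee_pos: [0.5945, -0.1767, 0.0254]
eef_rot: [3.141, 0.0, 1.473]
force: [-2.3, 0.1, 4.0]
grip_width: 0.0441
grip_force: 20.0
```

apply_moves:
  plan: [0, 0, -8, 0, 0, 0, -20, 0, 0, 0, -34, 0, 0, 0, -36, 0, 0, 0, -32, 0, 20, -4.3, 0, 0, 39, -8.4, 0, 0, 39, -8.4, 0, 0, 39, -8.4, 0, 0, 39, -8.4, 0, 0, 39, -8.4, 0, 0, 39, -8.4, 0, 0, 39, -8.4, 0, 0, 39, -8.4, 0, 0, 39, -8.4, 0, 0, 20, -4.3, 0, 0, 0, 0, 0, 0, 0, 0, 0, 0]

```text
time_s: 20.8
ee_pos: [0.5483, 0.2209, 0.1543]
eef_rot: [-3.14, 0.001, 1.474]
force: [-1.2, -0.3, -2.0]
grip_width: 0.0439
grip_force: 20.0
```

```bash
python3 - <<'E'
from h import *
go(.5487,.2212,.0325)
c=camera("wrist");cv2.imwrite("pics/w5.png",c["image"][:,:,::-1])
E
```

```text
pos [0.5483 0.2209 0.1543] rot [-3.1403e+00  7.0000e-04  1.4738e+00] mm: [  0.4   0.4 121.8]
```

View pics/w5.png

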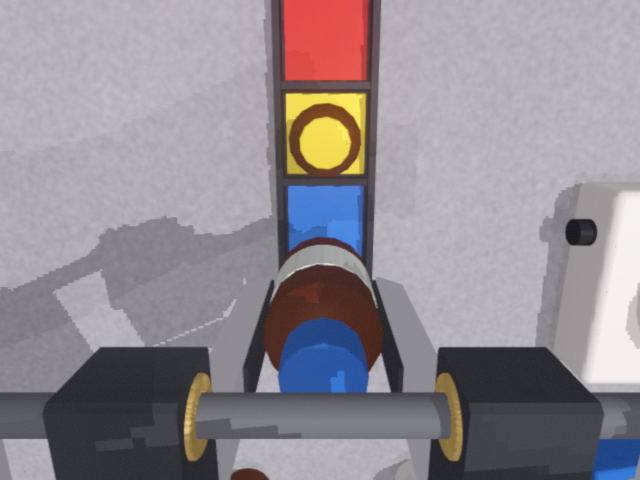

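Yellow stands centred on its pad at (325,140), and blue hangs over its own bay. I'll lower blue.

apply_moves:
  plan: [0, 0, 15, 0, 0, 0, 25, 0, 0, 0, 25, 0, 0, 0, 20, 0, 0, 0, 15, 0, 0, 0, 10, 0, 0, 0, 5, 0, 0, 0, 3, 0, 0, 0, 2, 0, 0, 0, 1.5, 0, 0, 0, 0, 0, 0, 0, 0, 0]

```text
time_s: 22.05
ee_pos: [0.5491, 0.2208, 0.034]
eef_rot: [3.141, -0.0, 1.473]
force: [-1.2, -0.2, -0.9]
grip_width: 0.0436
grip_force: 20.0
```

apply_moves:
  plan: [0, 0, 0.7, 0, 0, 0, 0.6, 0, 0, 0, 0, 0, 0, 0, 0, 0]

```text
time_s: 22.45
ee_pos: [0.5489, 0.2208, 0.0324]
eef_rot: [-3.142, -0.0, 1.473]
force: [-0.2, 0.4, -1.6]
grip_width: 0.044
grip_force: 20.0
```

apply_moves:
  plan: [0, 0, 0.6, 0, 0, 0, 0, 0, 0, 0, 0, 0]

```text
time_s: 22.75
ee_pos: [0.549, 0.2208, 0.0324]
eef_rot: [3.141, -0.0, 1.473]
force: [-3.8, -1.2, 4.9]
grip_width: 0.0438
grip_force: 20.0
```

apply_moves:
  plan: [0, 0, 0, 0, 0, 0, 0, 0, 0, 0, 0, 0, 0, 0, 0, 0, 0, 0, -10, 0, 0, 0, -25, 0, 0, 0, -35, 0, 0, 0, -34, 0, -20, -5.3, 0, 0, -37, -10, 0, 0, -37, -10, 0, 0, -37, -10, 0, 0, -37, -10, 0, 0, -37, -10, 0, 0, -37, -10, 0, 0, -20, -5, 0, 0, 0, 0, 0, 0]
  hand: 0.6

```text
time_s: 24.45
ee_pos: [0.4529, -0.0348, 0.1366]
eef_rot: [3.141, 0.0, 1.47]
force: [-0.4, -0.9, -0.9]
grip_width: 0.0752
grip_force: 0.0
```

```bash
python3 - <<'E'
from h import *
go(.4535,-.033,.025)
c=camera("wrist");cv2.imwrite("pics/w6.png",c["image"][:,:,::-1])
E
```

```text
pos [ 0.4529 -0.0348  0.1366] rot [3.1405e+00 2.0000e-04 1.4701e+00] mm: [  1.9   0.4 111.6]
```

View pics/w6.png

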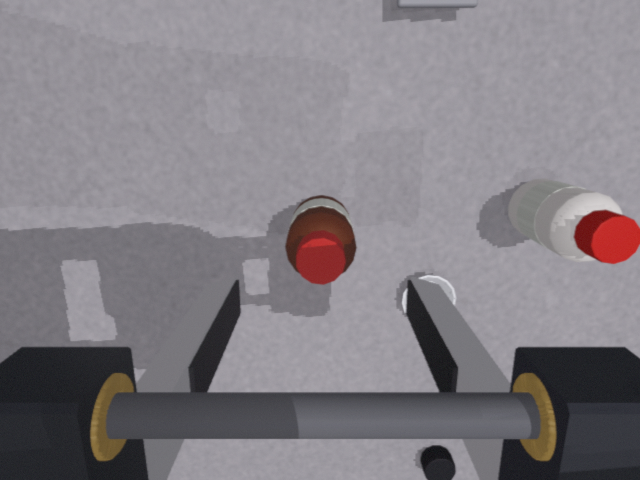

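The red cap (321,258) is centred, and the white-red bottle (605,237) is clear of the right finger.

apply_moves:
  plan: [0.5, 0.3, 15, 0, 0, 0, 25, 0, 0, 0, 25, 0, 0, 0, 20, 0, 0, 0, 15, 0, 0, 0, 8, 0, 0, 0, 3, 0, 0, 0, 0, 0]

```text
time_s: 25.3
ee_pos: [0.4539, -0.0322, 0.025]
eef_rot: [3.142, -0.0, 1.473]
force: [-0.4, -0.0, 0.2]
grip_width: 0.0754
grip_force: 0.0
```

apply_moves:
  plan: [0, 0, 0, 0, 0, 0, 0, 0, 0, 0, 0, 0, 0, 0, 0, 0, 0, 0, 0, 0, 0, 0, 0, 0, 0, 0, 0, 0, 0, 0, 0, 0]
  hand: -1

```text
time_s: 26.1
ee_pos: [0.4537, -0.0327, 0.0249]
eef_rot: [-3.142, 0.0, 1.473]
force: [-3.2, 0.0, 5.4]
grip_width: 0.044
grip_force: 20.0
```

apply_moves:
  plan: [0, 0, -8, 0, 0, 0, -20, 0, 0, 0, -34, 0, 0, 0, -36, 0, 0, 0, -32, 0, 20, 3.5, 0, 0, 39.6, 6.9, 0, 0, 39.6, 6.9, 0, 0, 39.6, 6.9, 0, 0, 39.6, 6.9, 0, 0, 39.6, 6.9, 0, 0, 39.6, 6.9, 0, 0, 39.6, 6.9, 0, 0, 39.6, 6.9, 0, 0, 39.6, 6.9, 0, 0, 20, 3.5, 0, 0, 0, 0, 0, 0, 0, 0, 0, 0]

```text
time_s: 27.9
ee_pos: [0.561, 0.3549, 0.1545]
eef_rot: [-3.141, 0.001, 1.473]
force: [0.7, -0.7, -2.4]
grip_width: 0.0439
grip_force: 20.0
```

```bash
python3 - <<'E'
from h import *
go(.5615,.355,.032)
E
```

```text
pos [0.561  0.3549 0.1545] rot [-3.1411e+00  5.0000e-04  1.4732e+00] mm: [  0.2   0.5 122.5]
```

apply_moves:
  plan: [0, 0, 15, 0, 0, 0, 25, 0, 0, 0, 25, 0, 0, 0, 20, 0, 0, 0, 15, 0, 0, 0, 10, 0, 0, 0, 5, 0, 0, 0, 3, 0, 0, 0, 2, 0, 0, 0, 1.5, 0, 0, 0, 0, 0, 0, 0, 0, 0]

```text
time_s: 29.1
ee_pos: [0.5614, 0.3552, 0.0336]
eef_rot: [3.141, -0.0, 1.473]
force: [0.2, -0.6, -1.1]
grip_width: 0.0433
grip_force: 20.0
```

apply_moves:
  plan: [0, 0, 0.7, 0, 0, 0, 0.7, 0, 0, 0, 0.5, 0, 0, 0, 0, 0, 0, 0, 0, 0]

```text
time_s: 29.6
ee_pos: [0.5613, 0.3552, 0.032]
eef_rot: [3.141, -0.0, 1.473]
force: [-3.4, -1.7, 5.1]
grip_width: 0.0437
grip_force: 20.0
```

Contact. I'll release, rise and back away.

apply_moves:
  plan: [0, 0, 0, 0, 0, 0, 0, 0, 0, 0, 0, 0, 0, 0, 0, 0, 0, 0, -10, 0, 0, 0, -25, 0, 0, 0, -35, 0, 0, 0, -40, 0, 0, 0, -40, 0, -20, -10, 0, 0, -30, -20, 0, 0, -40, -20, 0, 0, -40, -20, 0, 0, -40, -20, 0, 0, -30, -20, 0, 0, -20, -10, 0, 0, 0, 0, 0, 0, 0, 0, 0, 0]
  hand: 0.6

```text
time_s: 31.4
ee_pos: [0.4207, 0.148, 0.1822]
eef_rot: [3.14, -0.001, 1.472]
force: [0.1, -0.3, 0.5]
grip_width: 0.0748
grip_force: 0.0
```

```bash
python3 - <<'E'
from h import *
c=camera("scene");cv2.imwrite("pics/end.png",c["image"][:,:,::-1])
c=camera("top")
for col in H:
  for ct,s,m in blobs(c["image"],col,60,150,90): print(col,ct.round(0),s[2:],ray(c,ct,.097)[:2].round(4))
E
```

```text
red [320. 167.] [ 13  14 157] [ 0.6095 -0.0378]
red [125. 192.] [19  9 68] [0.5688 0.305 ]
red [ 98. 197.] [ 16  16 187] [0.56   0.3526]
red [119. 215.] [ 28  11 118] [0.5282 0.3144]
yellow [137. 200.] [ 18  17 230] [0.5542 0.2841]
yellow [161. 195.] [18 11 89] [0.5623 0.2412]
yellow [144. 218.] [16  8 85] [0.5222 0.2709]
green [210. 206.] [ 15  15 173] [0.542  0.1557]
green [232. 212.] [ 16  29 210] [0.5304 0.1173]
blue [331.  80.] [ 66  49 975] [ 0.7657 -0.0596]
blue [608.  66.] [ 26  26 530] [ 0.7863 -0.559 ]
blue [174. 202.] [ 16  14 163] [0.5493 0.2193]
blue [197. 200.] [ 17  15 113] [0.5532 0.1784]
blue [538. 234.] [ 15  15 184] [ 0.4846 -0.4195]
blue [490. 243.] [ 15  13 169] [ 0.4697 -0.3347]
blue [475. 291.] [ 16  15 197] [ 0.3866 -0.3059]
blue [521. 297.] [ 16  15 194] [ 0.3749 -0.3863]
```

View pics/end.png

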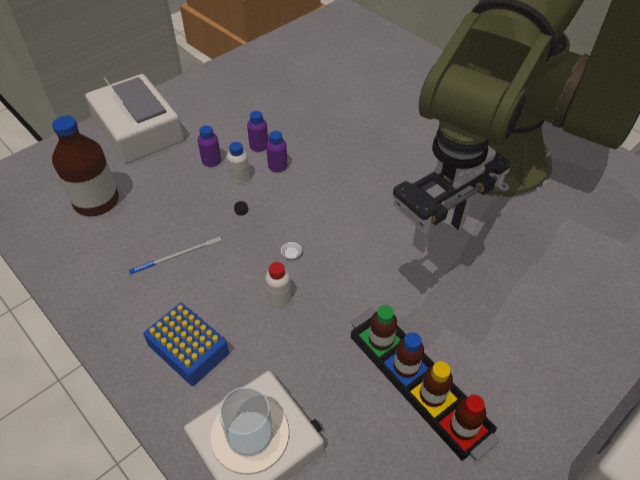

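All four amber bottles stand in their matching bays: green (384,330), blue (408,355), yellow (437,385) and red (468,420). They are within about 4 mm of the pad centres, and the white bottles haven't moved.

```bash
python3 -c "
from station import ctrl
print(ctrl.hand_in())"
```

```text
the job is handed in; nothing more can be done
None
```

I handed the job in at about 31 s: all four amber bottles stand upright on the pads matching their caps, about 4 mm or less off centre by the top camera, and the white bottles were not moved; no verdict came back from the hand-in.

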